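# Bring the pill dispenser round to today and release

### The arm

A 7-joint arm with a two-finger parallel gripper is mounted at the origin on the work surface. World frame = base frame: x ahead of the robot, y to its left, z up, the work surface at z = 0. Lengths are in m, angles in rad, forces in N, time in s.
With the tool pointing down it reaches from about 0.425 to 0.8 m from the base axis. Payload 8.3 kg.
Tool frame: the origin (TCP) lies on the centre line of the jaws, within the pads' length; the fingertips stand robot.nose_length ahead of it and the grasp point (between the pads) lies 8 mm behind it (robot.nose_length is the distance from the TCP to the fingertips, in m); z points along the fingers, y is the line along which they close (so a half turn about z gives the same grasp; the last joint's range is limited). The gripper opens to 85 mm and grips with 20 to 120 N. Pads are 22 mm wide; open, the fingers measure 114 mm over their backs; the gripper's body (76 mm by 85 mm) begins 54 mm behind the grasp point. The pads swing forward as they close: fully open they stand 13 mm farther back than shut.
Start: joints at [1.174, 0.383, 0.016, 1.37, -0.006, 1.388, -0.046], TCP at [0.205, -0.59, 0.242] pointing down, gripper open.
Joint ranges: [-2.95, 2.95], [-0.25, 2.06], [-1.52, 1.56], [0.18, 2.33], [-1.44, 4.58], [0.02, 2.06], [-3.01, 3.01]. Speed limits (rad/s): [2.39, 2.39, 3.01, 3.01, 3.14, 3.14, 3.14].

### API

Orientations are given as a unit quaternion [w, x, y, z].
In Python, from workcell import status, cams, sign_off, spot_in, trace, robot gives the robot as it stands.
- The arm moves only by the tool move_arm, never from a script. Its argument "moves" is a list that holds one entry, the list of rows, each a list of 6 numbers: the shift along the tool's x, y, z scaled (see below), then the turn, a rotation vector about the tool's x, y, z scaled (see below). In form: [[[x, y, z, ax, ay, az], ...]]. A call has 1 to 12 rows; each row shifts and turns the commanded pose from where the row before left it, along the tool's axes as they then stand; what a row does not reach is not made up. The controller multiplies each number of a shift by 0.25 m and each number of a turn by 0.08 rad. A row lasts 1/10 s, in which the tool goes at most 50 mm and 8.59 degrees, less where a joint would pass 70% of its speed; a pose out of reach is approached as far as the arm can. A call with a number of a shift or a turn outside -1 to 1 is refused whole. A call with a gripper value outside its range is refused whole. "jaw" is the gripper's target within -1 to 1 (shut at 1, half-way at 0, fully open at -1), set as the call begins (left out, the last holds). The fingers move at their own pace and stop on an object; the grip force is fixed at half the most. Time passes only in rows, so rows that do not move let the fingers close. It gives the time, the measured TCP pose, the force, the opening and the grip force at its end, in the units of the state.
- status.sense(): the state, without advancing time (a new reading comes with each control period).
- cams.capture(name): name is "scene" or "top" or "wrist"; returns (picture, depth): 480x640x3 uint8, red, green, blue; 480x640 float32, m along the optical axis (not along the pixel's ray), 0 where there is no reading.
- cams.get_calibration(name): a dict with "camera_matrix" (3x3 intrinsics, pixels), "R" (3x3) and "t" (3): a world point X has camera coordinates R X + t; the wrist camera has in their place "mount" (4x4, takes a point from camera to tool coordinates, whose origin is the TCP and whose axes are the flange's). Camera axes: x right, y down, z forward; pixel columns grow to the right and rows downward; lengths in m; the calibration is good to about 2 mm. A picture is of the moment at which its call begins: read the wrist's pose just before it. get_calibration takes no time and is no camera call.
- sign_off(): hands the job in; it is judged then, once.
Trained networks look in the newest picture that a camera, given by its name, has taken for a name from the list of things; names that differ only in an ending like _2 or _b are one class to them, and where a whole thing is asked for, a point or a joint stands for the part that bears it (a point fixed in the world has none). Each returns a list of dicts, best first, with "p" (0 to 1); they miss things now and then, are a little off and sometimes report something else, mostly with a low value. They report only what shows in the picture. A call takes as long as a camera call.
- spot_in(name, camera): "xy" ([column, row] in pixels, amid what is visible of it).
- trace(name, camera): "mask" (480x640 bool, what is visible of it) and "xy" ([column, row] in pixels, amid what is visible of it).
The state is a dict: "time": time; "joints": joint angles; "qd": joint speeds; "tau": joint torques, N m; "ee_pos": TCP position; "eef_rot": TCP orientation; "wrist_force": force on the tool from outside, world axes, zero at the start; "wrist_torque": the same for the moment, N m; "opening": opening from 0.0 (shut) to 1.0 (fully open); "gripper_force": force on a finger pad.
Only numpy, scipy, OpenCV 4.12 (cv2) and the standard library are available. Lean on these libraries where they do the work, as an engineer would, in place of code of your own. Each camera call takes 0.05 s, during which the arm holds its last target. There are 200 camera calls.

### The job

The weekly pill dispenser is a few days behind. With a fingertip, flick the tabs at the edge of its wheel anticlockwise (seen from above), click by click, until the tab with the long raised bar rests at the arrow on the console, without letting it click past; then press the round release key on the console fully down and let it come up again. Do it gently, grasp nothing, and leave the other things on the shelf where they are.

Things in the scene. Friction and masses are not known exactly. Their poses are not given: they have to be found in the camera images.
- dispenser: weekly pill dispenser of white plastic, fixed, yaw up to 30 degrees either way. Origin on the shelf (z = 0) on the wheel's upright axis; own x points from that axis to its console, so the wheel is on the robot's side. Foot of radius 85, 10 high; on it a column of radius 41 carries the wheel. Console: block at own x 95 to 170, own y -75 to 75, top 52 high.
- wheel (a joint): turn of the wheel in rad, growing anticlockwise seen from above. Click stops at whole multiples of 0.898 (2*pi/7): it falls into the nearest by itself, and pushed a bit over halfway (some 3 N at a tab's end) it snaps on to the next and rests there. At 0 the tab with the bar is at the arrow; it starts two to four clicks short of that, at a negative value.
- wheel_top (a point): on the wheel's axis, on its top face. Flat grey star-shaped thumbwheel: disc of radius 48 with seven straight tabs 51 degrees apart, 14 wide, reaching to radius 82; underside 32, top 46 above the shelf, open below the tabs down to the foot. A shut fingertip fits down in the gap (47 at radius 70) between two tabs. At every click stop one gap is centred on the dispenser's own -x.
- bar_tip (a point): outer end, on the wheel's top face (46 above the shelf), of the one tab that carries a long raised bar (54 by 8, 5 high, along the tab); the other six tabs have only a small round bump at their root
- pointer_tip (a point): tip of the fixed white arrow, 52 to 58 above the shelf, that juts from the middle of the console's edge over the wheel's rim, 70 from the wheel's axis and above the tabs
- key (a joint): the console's round release key, the only push button: 0 up, 0.006 m fully down, pressed straight down; springs back; fully down takes 5 N
- key_top (a point): centre of the key's top face when up (30 diameter), on the console's top, at own x 135, own y 38 of the dispenser; it moves with the key
- pill_bottle: amber screw-top pill bottle, upright, 40 diameter, 85 tall; origin under its centre; loose, to be left alone
- tumbler: glass tumbler, upright, 66 diameter at the rim, 95 tall; origin under its centre; loose, to be left alone
- dish: grey ceramic dish, 120 diameter, 35 tall; origin under its centre; loose, to be left alone
- spoon: steel spoon, 160 long, lying along its own x; origin under its middle; loose, to be left alone
- bp_monitor: white plastic blood pressure monitor, box 110 (own x) by 140 (own y) by 48 high; origin under its centre; loose, to be left alone

How it is judged:
On the way, in this order (a step that is already met when the one before it is completed fails the run):
1. the tab with the bar rests at the arrow, the key still up (value of joint wheel between -0.12 and 0.12 rad and value of joint key below 0.0015 m), for 0.2 s.
2. the key is pressed fully down (value of joint wheel between -0.12 and 0.12 rad and value of joint key above 0.0048 m), for 0.05 s.
At the end, for the whole second after the job is handed in: The wheel rests with the barred tab at the arrow (within 0.12 rad) and the key is up again (within 1.5 mm) (all of step 1 and velocity of joint wheel between -0.1 and 0.1 rad/s); the robot touches nothing.
It fails at once if the wheel clicks past the arrow (value of joint wheel above 0.5 rad).
It fails at once if the wheel is turned the wrong way round, beyond four clicks short (value of joint wheel below -4.21872 rad).
It fails at once if the key is pressed before the wheel is set (value of joint wheel below -0.4 rad and value of joint key above 0.004 m).
It fails at once if the dispenser is handled roughly (over 40 N) (contact force between the fingers and dispenser above 40 N).
It fails at once if another thing on the shelf is lifted or moved more than 20 mm (distance of any of pill_bottle, tumbler, dish, spoon, bp_monitor from where it was at the start of the episode above 0.02 m).
It also fails if it takes over 58 s, if anything falls off the work surface, if the arm or the gripper's body presses on something with over 40 N, if the wrist force passes 120 N, or if a joint passes its speed limit or range.

## Working session

There is one attempt and no reset: what is moved stays moved. The work goes in short steps, Python scripts to look and compute and a tool call to move; the robot and the scene stay as the last step left them, time stands still between calls to the robot, and variables do not carry over. Pictures are saved under pics/ and viewed, at most 10 in all, crops included, and the job is handed in when it is done.

Besides the shell and the picture viewer there is one more tool, called after "Request:" in YAML: its name, and indented under it one key for each argument. move_arm: Moves the arm, as the interface text tells. Its arguments: {"type":"object","properties":{"moves":{"type":"array"},"jaw":{"type":"number"}},"required":["moves"]}

```bash
mkdir -p pics; ls; cat > h.py <<'E'
import numpy as np,cv2
from workcell import status,cams,sign_off,spot_in,trace,robot
def ray(cam,uv):
    c=cams.get_calibration(cam);K=np.array(c["camera_matrix"]);R=np.array(c["R"]);t=np.array(c["t"])
    d=R.T@np.linalg.solve(K,[uv[0],uv[1],1]);o=-R.T@t
    return o,d
def atz(cam,uv,z):
    o,d=ray(cam,uv);return o+d*(z-o[2])/d[2]
def proj(cam,X):
    c=cams.get_calibration(cam);p=np.array(c["camera_matrix"])@(np.array(c["R"])@np.array(X)+np.array(c["t"]));return p[:2]/p[2]
E
python3 - <<'E'
from h import *
np.set_printoptions(precision=4,suppress=True)
print(status.sense(),robot.nose_length)
for cam in("top","scene"):
    im,d=cams.capture(cam);cv2.imwrite(f"pics/{cam}0.png",im[:,:,::-1]);np.save(f"d_{cam}.npy",d)
    for n in("wheel_top","bar_tip","pointer_tip","key_top","pill_bottle","tumbler","dish","spoon","bp_monitor"):
        r=spot_in(n,cam)
        for q in r[:2]:
            u,v=map(int,q["xy"]);z=d[v,u]
            o,dd=ray(cam,q["xy"]);print(cam,n,q["p"],q["xy"],o+dd*z)
E
```

```text
pics
{'time': 0.0, 'joints': array([ 1.1741,  0.3842,  0.0164,  1.3712, -0.0063,  1.3882, -0.0465]), 'qd': array([ 0.0001, -0.0005,  0.0005,  0.0004,  0.0027, -0.0001,  0.0009]), 'tau': array([ -0.0005, -62.7597,   0.8438, -37.1821,   0.0164,   0.0143,
         0.    ]), 'ee_pos': array([ 0.2046, -0.59  ,  0.2413]), 'eef_rot': array([-0.001 ,  0.9861,  0.1661, -0.0002]), 'wrist_force': array([ 0.074 ,  0.4297, -0.1898]), 'wrist_torque': array([-0.0332, -0.0083, -0.0375]), 'gripper_force': 0.0, 'opening': 1.0005356672690096} 0.011
top wheel_top 0.82 [386.4, 224.1] [ 0.5196 -0.0892  0.0528]
top bar_tip 0.9 [386.8, 224.6] [ 0.5185 -0.0901  0.0525]
top pointer_tip 0.91 [389.9, 210.8] [ 0.551  -0.0978  0.0529]
top key_top 0.45 [383.1, 160.3] [ 0.6645 -0.0818  0.0758]
top pill_bottle 0.65 [313.0, 207.7] [0.5526 0.0775 0.0681]
top tumbler 0.74 [459.1, 217.2] [ 0.5505 -0.2685  0.0043]
top dish 0.81 [534.0, 299.5] [ 0.357  -0.4303  0.0011]
top spoon 0.84 [175.6, 316.3] [0.311  0.3848 0.0172]
top bp_monitor 0.77 [150.6, 185.9] [0.6081 0.4564 0.0491]
top bp_monitor 0.43 [385.6, 223.1] [ 0.5212 -0.087   0.0555]
scene wheel_top 0.56 [310.7, 288.4] [ 0.5255 -0.0929  0.0526]
scene wheel_top 0.19 [367.1, 257.4] [0.5716 0.0604 0.0462]
scene bar_tip 0.83 [307.7, 289.2] [ 0.5212 -0.0982  0.0518]
scene pointer_tip 0.85 [322.2, 316.6] [ 0.5719 -0.1112  0.0049]
scene pointer_tip 0.72 [367.5, 256.7] [0.5723 0.0607 0.0491]
scene key_top 0.66 [364.1, 314.8] [ 0.6648 -0.0887  0.0728]
scene key_top 0.32 [324.9, 311.9] [ 0.5755 -0.1063  0.0214]
scene pill_bottle 0.76 [368.6, 255.9] [0.5731 0.064  0.0494]
scene tumbler 0.93 [266.4, 339.2] [ 0.5233 -0.241   0.0311]
scene dish 0.63 [149.7, 352.9] [ 0.3372 -0.4068  0.0039]
scene spoon 0.64 [352.0, 148.9] [0.2895 0.397  0.001 ]
scene bp_monitor 0.58 [464.4, 176.9] [0.6179 0.4491 0.0406]
```

```bash
python3 - <<'E'
import cv2
a=cv2.imread("pics/top0.png");cv2.imwrite("pics/topc.png",cv2.resize(a[120:300,270:510],None,fx=3.33,fy=3.33,interpolation=cv2.INTER_CUBIC)[:600,:800])
E
```

```text
(no output)
```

View pics/topc.png

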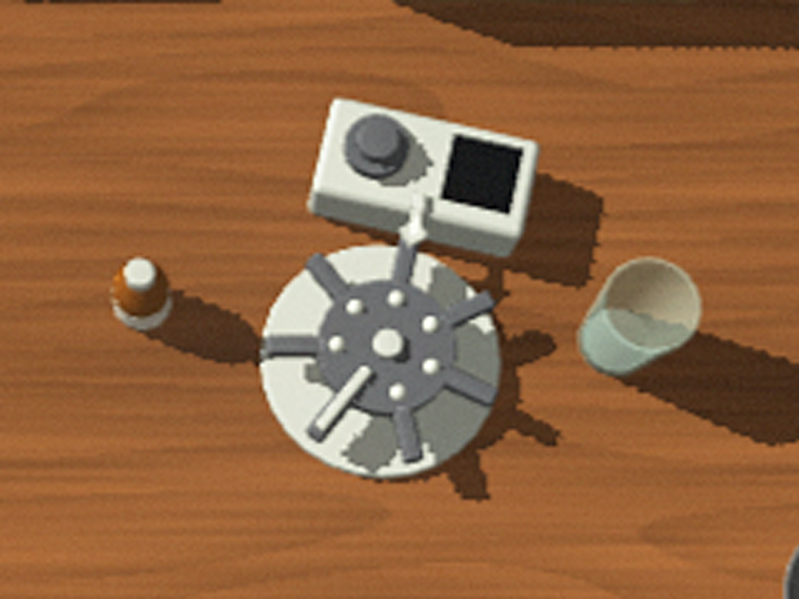

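View pics/scene0.png

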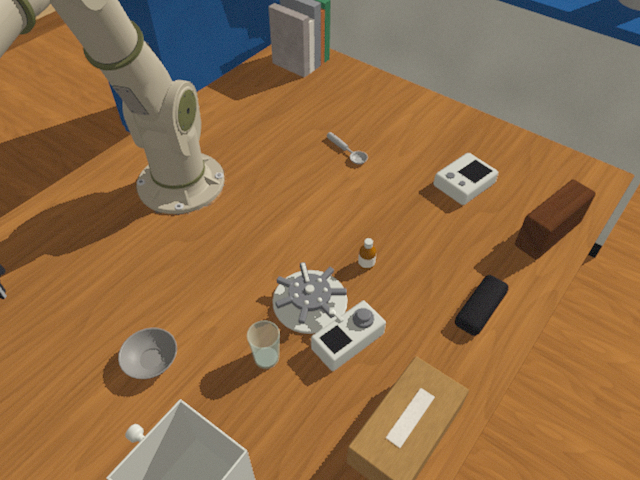

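The top view shows the pointer at crop (413,237), the barred tab at lower-left (320,435) and the hub at (390,343). The bar is three tabs anticlockwise of the arrow, so it needs four clicks. The key is at (378,145). The scene view agrees.

```bash
python3 - <<'E'
from h import *
np.set_printoptions(precision=4,suppress=True)
P={}
for cam in("top","scene"):
    d=np.load(f"d_{cam}.npy");c=cams.get_calibration(cam);K=np.array(c["camera_matrix"]);R=np.array(c["R"]);t=np.array(c["t"])
    v,u=np.mgrid[:480,:640];X=np.stack([u,v,np.ones_like(u)],-1)@np.linalg.inv(K).T*d[...,None];X=(X-t)@R
    im=cv2.imread(f"pics/{cam}0.png").astype(int)
    X=X.reshape(-1,3);im=im.reshape(-1,3);P[cam]=X
    near=np.hypot(X[:,0]-.58,X[:,1]+.1)<.2
    m=near&(X[:,2]>.047)&(X[:,2]<.058)&(X[:,0]>.59)&(X[:,1]>-.215)&(X[:,1]<.05)
    print(cam,"console",m.sum(),cv2.minAreaRect(X[m][:,:2].astype(np.float32)*1000),np.median(X[m][:,2]))
    k=near&(X[:,2]>.062)&(X[:,0]>.62)&(X[:,1]>-.16);print("key",X[k].mean(0),X[k][:,2].max(),k.sum())
    # wheel: centre as 7-fold symmetric: fit star template
    w=near&(X[:,2]>.038)&(X[:,2]<.05)&(np.hypot(X[:,0]-.52,X[:,1]+.09)<.1)
    W=X[w][:,:2];print("wheel",w.sum(),cv2.minEnclosingCircle(W.astype(np.float32)*1000))
    from scipy.optimize import minimize
    def cost(p):
        q=W-p[:2];r=np.hypot(*q.T);th=np.arctan2(q[:,1],q[:,0])-p[2];s=2*np.pi/7;dt=(th+s/2)%s-s/2
        dist=np.minimum(np.maximum(r-.048,0),np.maximum(np.abs(r*np.sin(dt))-.007,0)+np.maximum(r-.082,0))
        return (np.minimum(dist,.01)**2).sum()*1e4+0*1
    b=min((minimize(cost,[.521,-.09,a],method="Nelder-Mead") for a in np.linspace(-.45,.4,8)),key=lambda r:r.fun)
    print("fit",b.x,np.degrees(b.x[2]),b.fun)
E
```

```text
top console 1589 ((638.9087524414062, -114.56126403808594), (149.29090881347656, 101.446533203125), 76.5511474609375) 0.05213301504606766
key [ 0.6613 -0.0808  0.0691] 0.08010787441358828 266
wheel 1802 ((531.1863403320312, -89.67115020751953), 89.60713958740234)
fit [ 0.5236 -0.0876  0.6656] 38.13834774092277 23.063331859909223
scene console 1801 ((639.5591430664062, -120.88856506347656), (149.9304962158203, 100.66028594970703), 77.10562896728516) 0.05161116292636399
key [ 0.6643 -0.0901  0.0688] 0.07887199789106872 275
wheel 1698 ((531.1053466796875, -90.55606079101562), 89.1781005859375)
fit [ 0.523  -0.0934 -0.2346] -13.443424405670727 2.3733992743561414
```

Request:
move_arm:
  moves:
    - [[0.134,-0.135,0,0,0,0],[0.134,-0.135,0,0,0,0],[0.134,-0.135,0,0,0,0],[0.134,-0.135,0,0,0,0],[0.134,-0.135,0,0,0,0],[0.134,-0.135,0,0,0,0],[0.134,-0.135,0,0,0,0],[0.134,-0.135,0,0,0,0],[0.134,-0.135,0,0,0,0],[0.134,-0.135,0,0,0,0],[0.134,-0.135,0,0,0,0],[0.134,-0.135,0,0,0,0]]
  jaw: 1

```text
time: 2.2
ee_pos: [0.4524, -0.0743, 0.2428]
eef_rot: [0.0, 0.986, 0.166, 0.0]
wrist_force: [1.6, -1.2, -0.9]
opening: -0.001
gripper_force: 0.0
```

Request:
move_arm:
  moves:
    - [[0,0,0.02,0,0,-1],[0,0,0.02,0,0,-1],[0,0,0.02,0,0,-1],[0,0,0.02,0,0,-1],[0,0,0.02,0,0,-1],[0,0,0.02,0,0,-1],[0,0,0.02,0,0,-1],[0,0,0.02,0,0,-1],[0,0,0.02,0,0,-1],[0,0,0.02,0,0,-1],[0,0,0.02,0,0,-1],[0,0,0.02,0,0,-1]]

```text
time: 3.4
ee_pos: [0.452, -0.0761, 0.1823]
eef_rot: [0.0, 0.797, 0.604, 0.0]
wrist_force: [-0.4, -0.9, 0.9]
opening: 0.001
gripper_force: 0.0
```

```bash
cat >> h.py <<'E'
from scipy.spatial.transform import Rotation as Ro
C=np.array([.523,-.091]);YAW=np.radians(-13.3)
def pose():
    s=status.sense();q=np.array(s["eef_rot"]);M=Ro.from_quat(np.r_[q[1:],q[0]]).as_matrix();return s,np.array(s["ee_pos"]),M
def to(target,yawdeg=None):
    s,p,M=pose();print("t",s["time"],"pos",p.round(4),"yaw",np.degrees(np.arctan2(M[1,0],M[0,0])).round(2),"tilt",M[2].round(3),"F",np.round(s["wrist_force"],2),"q",np.round(s["joints"],2))
    print("shift units",(M.T@(np.array(target)-p)/.25).round(4))
    if yawdeg is not None: print("az units",-(np.radians(yawdeg)-np.arctan2(M[1,0],M[0,0]))/.08)
def gap(deg,r=.072,z=.1):
    a=np.radians(deg)+YAW;return np.r_[C+r*np.array([np.cos(a),np.sin(a)]),z]
E
python3 - <<'E'
from h import *
to(gap(180,z=.1),76.7);print(gap(180))
s,p,M=pose();im,d=cams.capture("wrist");cv2.imwrite("pics/w0.png",im[:,:,::-1])
c=cams.get_calibration("wrist");K=np.array(c["camera_matrix"]);T=np.array(c["mount"])
v,u=np.mgrid[:480,:640];X=np.stack([u,v,np.ones_like(u)],-1)@np.linalg.inv(K).T*d[...,None]
X=(X@T[:3,:3].T+T[:3,3])@M.T+p
m=(d>0)&(abs(X[...,2]-.046)<.003)&(np.hypot(X[...,0]-C[0],X[...,1]-C[1])<.1)
W=X[m][:,:2]
from scipy.optimize import minimize
def cost(p):
    q=W-p[:2];r=np.hypot(*q.T);th=np.arctan2(q[:,1],q[:,0])-p[2];s=2*np.pi/7;dt=(th+s/2)%s-s/2
    dist=np.minimum(np.maximum(r-.048,0),np.maximum(np.abs(r*np.sin(dt))-.007,0)+np.maximum(r-.082,0))
    return (np.minimum(dist,.01)**2).mean()*1e6
b=min((minimize(cost,[.523,-.091,a],method="Nelder-Mead") for a in np.linspace(-.45,.4,8)),key=lambda r:r.fun);print(b.x,np.degrees(b.x[2]),b.fun,m.sum())
E
```

```text
t 3.4 pos [ 0.452  -0.0761  0.1823] yaw 74.32 tilt [-0.  0. -1.] F [-0.42 -0.86  0.9 ] q [ 0.59  0.1  -0.52  1.87  0.05  1.18 -0.22]
shift units [0.0076 0.0017 0.3292]
az units -0.5196479045217167
[ 0.45293112 -0.07443642  0.1       ]
[ 0.52255852 -0.09317999 -0.23071864] -13.219204158486232 2.7370271950929825 13555
```

View pics/w0.png

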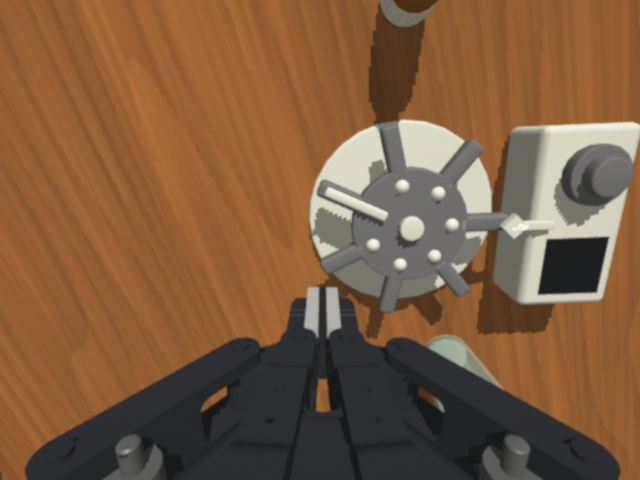

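The wrist view shows the free gap at about (325,230), between the barred tab (320,190) and the next one (330,265). The fingers are shut, at (323,300).

Request:
move_arm:
  moves:
    - [[0,0,0.08,0,0,-0.5],[0,0,0.08,0,0,0],[0,0,0.08,0,0,0],[0,0,0.08,0,0,0],[0,0,0.06,0,0,0],[0,0,0.06,0,0,0],[0,0,0.05,0,0,0],[0,0,0.05,0,0,0],[0,0,0.045,0,0,0],[0,0,0,0,0,0]]

```text
time: 4.45
ee_pos: [0.451, -0.076, 0.0347]
eef_rot: [-0.001, 0.786, 0.618, -0.001]
wrist_force: [-0.2, -0.4, 0.0]
opening: 0.0
gripper_force: 0.0
```

```bash
sed -i 's/^C=.*/C=np.array([.5226,-.0925]);YAW=np.radians(-13.2)/' h.py; python3 - <<'E'
from h import *
to(gap(180,z=.036),76.8)
E
```

```text
t 4.45 pos [ 0.451  -0.076   0.0347] yaw 76.41 tilt [ 0.    -0.002 -1.   ] F [-0.18 -0.45  0.04] q [ 0.54  0.3  -0.5   2.03  0.18  0.86 -0.3 ]
shift units [ 0.0011  0.0061 -0.0053]
az units -0.08451974400948414
```

Request:
move_arm:
  moves:
    - [[-0.0215,0.001,0,0,0,-0.935],[-0.0215,0.001,0,0,0,-0.935],[-0.0215,0.001,0,0,0,-0.935],[-0.0215,0.001,0,0,0,-0.935],[-0.0215,0.001,0,0,0,-0.935],[-0.0215,0.001,0,0,0,-0.935],[-0.0215,0.001,0,0,0,-0.935],[-0.0215,0.001,0,0,0,-0.935],[-0.0215,0.001,0,0,0,-0.935],[-0.0215,0.001,0,0,0,-0.935],[-0.0215,0.001,0,0,0,-0.935],[-0.0215,0.001,0,0,0,-0.935]]

```text
time: 5.65
ee_pos: [0.4661, -0.1374, 0.0366]
eef_rot: [0.0, 0.438, 0.899, -0.0]
wrist_force: [0.2, 0.0, -0.2]
opening: 0.003
gripper_force: 0.0
```

```bash
python3 - <<'E'
from h import *
to(gap(231.43,z=.036),76.8+51.43)
im,d=cams.capture("top");cv2.imwrite("pics/t1.png",cv2.resize(im[120:300,270:510,::-1],None,fx=3,fy=3))
im,d=cams.capture("wrist");cv2.imwrite("pics/w1.png",im[:,:,::-1])
E
```

```text
t 5.65 pos [ 0.4661 -0.1374  0.0366] yaw 128.01 tilt [-0.001  0.    -1.   ] F [ 0.19  0.04 -0.16] q [ 0.75  0.37 -0.62  1.96  0.27  0.89  0.66]
shift units [0.0012 0.0008 0.0026]
az units -0.048499042557520466
```

View pics/w1.png

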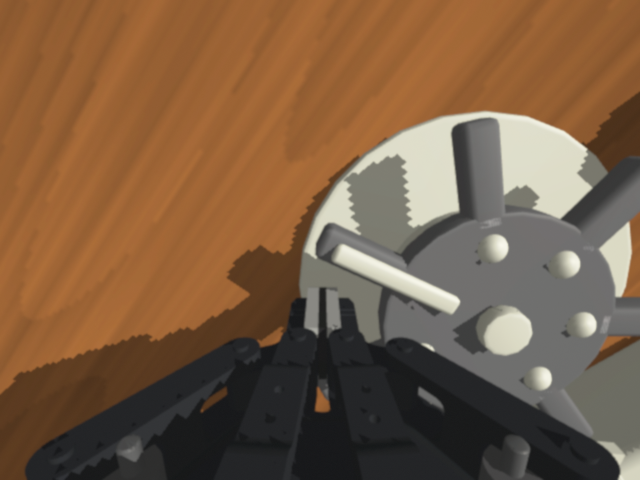

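It has clicked once: the barred tab (330,240) is now just behind the fingertip (323,300).

Request:
move_arm:
  moves:
    - [[0,0,-0.08,0,0,0],[0,0,-0.08,0,0,0],[0.023,0.001,0,0,0,1],[0.023,0.001,0,0,0,1],[0.023,0.001,0,0,0,1],[0.023,0.001,0,0,0,1],[0.023,0.001,0,0,0,1],[0.023,0.001,0,0,0,1],[0.023,0.001,0,0,0,1],[0.023,0.001,0,0,0,1],[0.023,0.001,0,0,0,1],[0.023,0.001,0,0,0,1]]

```text
time: 6.95
ee_pos: [0.4513, -0.0823, 0.0764]
eef_rot: [0.0, 0.756, 0.654, 0.0]
wrist_force: [-0.0, -0.3, -0.4]
opening: -0.004
gripper_force: 0.0
```

Request:
move_arm:
  moves:
    - [[0.023,0.001,0,0,0,1],[0.005,0,0,0,0,0.2],[0,0,0,0,0,0]]

```text
time: 7.25
ee_pos: [0.4527, -0.0756, 0.0763]
eef_rot: [0.0, 0.785, 0.62, 0.0]
wrist_force: [-0.0, -0.1, 0.4]
opening: -0.002
gripper_force: 0.0
```

```bash
python3 - <<'E'
from h import *
to(gap(180,z=.036),76.8)
E
```

```text
t 7.25 pos [ 0.4527 -0.0756  0.0763] yaw 76.56 tilt [ 0.  0. -1.] F [-0.01 -0.08  0.41] q [ 0.59  0.24 -0.55  2.    0.15  0.95 -0.27]
shift units [-0.0019 -0.0005  0.1612]
az units -0.05137034615523839
```

Repeatable. Second click, then third.

Request:
move_arm:
  moves:
    - [[-0.002,0,0.08,0,0,0],[0,0,0.05,0,0,0],[0,0,0.03,0,0,0],[0,0,0,0,0,0]]

```text
time: 7.65
ee_pos: [0.4516, -0.0764, 0.035]
eef_rot: [-0.001, 0.785, 0.619, -0.001]
wrist_force: [0.6, 0.2, 0.7]
opening: 0.001
gripper_force: 0.0
```

Request:
move_arm:
  moves:
    - [[-0.0215,0.001,0,0,0,-0.935],[-0.0215,0.001,0,0,0,-0.935],[-0.0215,0.001,0,0,0,-0.935],[-0.0215,0.001,0,0,0,-0.935],[-0.0215,0.001,0,0,0,-0.935],[-0.0215,0.001,0,0,0,-0.935],[-0.0215,0.001,0,0,0,-0.935],[-0.0215,0.001,0,0,0,-0.935],[-0.0215,0.001,0,0,0,-0.935],[-0.0215,0.001,0,0,0,-0.935],[-0.0215,0.001,0,0,0,-0.935],[-0.0215,0.001,0,0,0,-0.935]]

```text
time: 8.85
ee_pos: [0.4667, -0.1377, 0.0366]
eef_rot: [0.0, 0.437, 0.899, 0.0]
wrist_force: [-0.4, -0.1, -0.5]
opening: 0.002
gripper_force: 0.0
```

Request:
move_arm:
  moves:
    - [[0,0,-0.08,0,0,0],[0,0,-0.08,0,0,0],[0.023,0.001,0,0,0,1],[0.023,0.001,0,0,0,1],[0.023,0.001,0,0,0,1],[0.023,0.001,0,0,0,1],[0.023,0.001,0,0,0,1],[0.023,0.001,0,0,0,1],[0.023,0.001,0,0,0,1],[0.023,0.001,0,0,0,1],[0.023,0.001,0,0,0,1],[0.023,0.001,0,0,0,1]]

```text
time: 10.05
ee_pos: [0.4523, -0.083, 0.0767]
eef_rot: [0.0, 0.755, 0.656, 0.0]
wrist_force: [0.8, -0.1, -0.1]
opening: -0.0
gripper_force: 0.0
```

Request:
move_arm:
  moves:
    - [[0.023,0.001,0,0,0,1],[0.005,0,0,0,0,0.2],[0,0,0,0,0,0]]

```text
time: 10.35
ee_pos: [0.4535, -0.0762, 0.0764]
eef_rot: [0.0, 0.784, 0.621, 0.0]
wrist_force: [-0.3, -0.5, 0.0]
opening: 0.0
gripper_force: 0.0
```

```bash
python3 - <<'E'
from h import *
to(gap(180,z=.036),76.8)
im,d=cams.capture("wrist");cv2.imwrite("pics/w2.png",im[:,:,::-1])
E
```

```text
t 10.35 pos [ 0.4535 -0.0762  0.0764] yaw 76.73 tilt [ 0.     0.001 -1.   ] F [-0.27 -0.51  0.02] q [ 0.62  0.24 -0.58  1.99  0.16  0.95 -0.27]
shift units [-0.0005 -0.0042  0.1618]
az units -0.015862282411824302
```

View pics/w2.png

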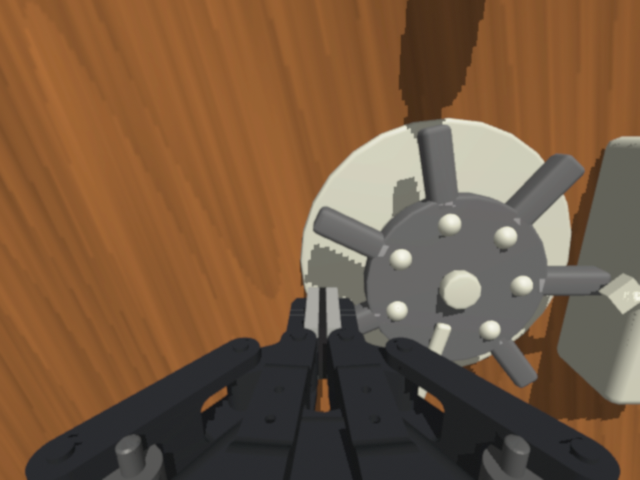

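After two clicks the bar points down at (435,360), two tabs short of the arrow at (615,290). Third click next.

Request:
move_arm:
  moves:
    - [[0,-0.004,0.08,0,0,0],[0,0,0.05,0,0,0],[0,0,0.03,0,0,0],[0,0,0,0,0,0]]

```text
time: 10.8
ee_pos: [0.4515, -0.076, 0.035]
eef_rot: [-0.001, 0.785, 0.62, -0.001]
wrist_force: [0.3, 0.0, 0.5]
opening: 0.004
gripper_force: 0.0
```

Request:
move_arm:
  moves:
    - [[-0.0215,0.001,0,0,0,-0.935],[-0.0215,0.001,0,0,0,-0.935],[-0.0215,0.001,0,0,0,-0.935],[-0.0215,0.001,0,0,0,-0.935],[-0.0215,0.001,0,0,0,-0.935],[-0.0215,0.001,0,0,0,-0.935],[-0.0215,0.001,0,0,0,-0.935],[-0.0215,0.001,0,0,0,-0.935],[-0.0215,0.001,0,0,0,-0.935],[-0.0215,0.001,0,0,0,-0.935],[-0.0215,0.001,0,0,0,-0.935],[-0.0215,0.001,0,0,0,-0.935]]

```text
time: 12.0
ee_pos: [0.4666, -0.1374, 0.0366]
eef_rot: [0.0, 0.437, 0.9, 0.0]
wrist_force: [-0.3, -0.8, 0.6]
opening: 0.0
gripper_force: 0.0
```

Request:
move_arm:
  moves:
    - [[0,0,-0.08,0,0,0],[0,0,-0.08,0,0,0],[0.023,0.001,0,0,0,1],[0.023,0.001,0,0,0,1],[0.023,0.001,0,0,0,1],[0.023,0.001,0,0,0,1],[0.023,0.001,0,0,0,1],[0.023,0.001,0,0,0,1],[0.023,0.001,0,0,0,1],[0.023,0.001,0,0,0,1],[0.023,0.001,0,0,0,1],[0.023,0.001,0,0,0,1]]

```text
time: 13.2
ee_pos: [0.4521, -0.0826, 0.0767]
eef_rot: [0.0, 0.755, 0.656, 0.0]
wrist_force: [-0.2, -0.0, 0.3]
opening: -0.003
gripper_force: 0.0
```

Request:
move_arm:
  moves:
    - [[0.023,0.001,0,0,0,1],[0.005,0,0,0,0,0.2],[0,0,0,0,0,0]]

```text
time: 13.5
ee_pos: [0.4534, -0.0758, 0.0765]
eef_rot: [0.0, 0.784, 0.621, 0.0]
wrist_force: [-0.1, -0.0, 0.5]
opening: -0.001
gripper_force: 0.0
```

```bash
python3 - <<'E'
from h import *
to(gap(180,z=.036),76.8)
im,d=cams.capture("wrist");cv2.imwrite("pics/w3.png",im[:,:,::-1])
E
```

```text
t 13.5 pos [ 0.4534 -0.0758  0.0765] yaw 76.82 tilt [ 0.     0.001 -1.   ] F [-0.05 -0.02  0.5 ] q [ 0.65  0.25 -0.62  1.99  0.18  0.95 -0.28]
shift units [-0.002  -0.0031  0.1618]
az units 0.00531213013595655
```

View pics/w3.png

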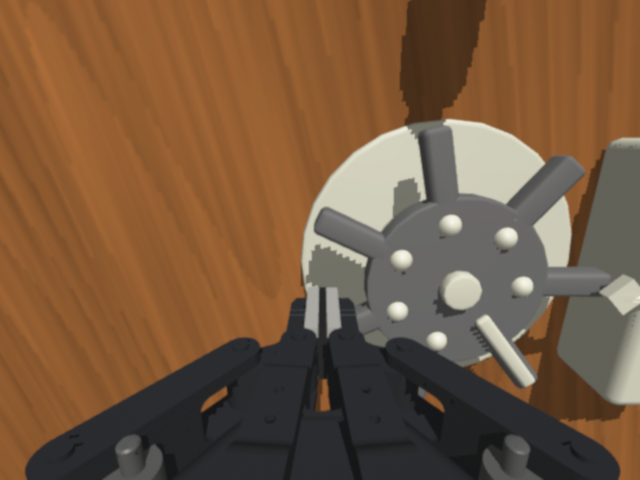

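The bar is now at (505,350), one click short of the arrow. Last click, then lift well clear.

Request:
move_arm:
  moves:
    - [[-0.002,-0.003,0.08,0,0,0],[0,0,0.05,0,0,0],[0,0,0.03,0,0,0],[0,0,0,0,0,0]]

```text
time: 13.95
ee_pos: [0.4513, -0.0761, 0.035]
eef_rot: [-0.001, 0.784, 0.621, -0.001]
wrist_force: [-0.1, 0.8, -0.0]
opening: -0.004
gripper_force: 0.0
```

Request:
move_arm:
  moves:
    - [[-0.0215,0.001,0,0,0,-0.935],[-0.0215,0.001,0,0,0,-0.935],[-0.0215,0.001,0,0,0,-0.935],[-0.0215,0.001,0,0,0,-0.935],[-0.0215,0.001,0,0,0,-0.935],[-0.0215,0.001,0,0,0,-0.935],[-0.0215,0.001,0,0,0,-0.935],[-0.0215,0.001,0,0,0,-0.935],[-0.0215,0.001,0,0,0,-0.935],[-0.0215,0.001,0,0,0,-0.935],[-0.0215,0.001,0,0,0,-0.935],[-0.0215,0.001,0,0,0,-0.935]]

```text
time: 15.15
ee_pos: [0.4666, -0.1375, 0.0366]
eef_rot: [0.0, 0.436, 0.9, 0.0]
wrist_force: [-0.0, -0.3, 0.6]
opening: 0.002
gripper_force: 0.0
```

Request:
move_arm:
  moves:
    - [[0,0,-0.08,0,0,0],[0,0,-0.08,0,0,0],[0,0,-0.1,0,0,1],[0,0,-0.1,0,0,1],[0,0,-0.1,0,0,1],[0,0,0,0,0,1],[0,0,0,0,0,1],[0,0,0,0,0,1],[0,0,0,0,0,1],[0,0,0,0,0,1],[0,0,0,0,0,1],[0,0,0,0,0,1]]

```text
time: 16.35
ee_pos: [0.4664, -0.137, 0.1517]
eef_rot: [0.0, 0.754, 0.657, 0.0]
wrist_force: [1.6, -0.2, 0.1]
opening: 0.001
gripper_force: 0.0
```

```bash
python3 - <<'E'
from h import *
s,p,M=pose();im,d=cams.capture("wrist");cv2.imwrite("pics/w4.png",im[:,:,::-1])
a=YAW;k=C+np.array([[np.cos(a),-np.sin(a)],[np.sin(a),np.cos(a)]])@[.135,.038];print("key",k)
c=cams.get_calibration("wrist");K=np.array(c["camera_matrix"]);T=np.array(c["mount"])
v,u=np.mgrid[:480,:640];X=np.stack([u,v,np.ones_like(u)],-1)@np.linalg.inv(K).T*d[...,None]
X=(X@T[:3,:3].T+T[:3,3])@M.T+p
m=(d>0)&(np.hypot(X[...,0]-k[0],X[...,1]-k[1])<.022)&(X[...,2]>.056)
Z=X[m];print(np.percentile(Z[:,2],[5,25,50,75,95]));t=Z[Z[:,2]>np.percentile(Z[:,2],95)-.004];print(len(t),t.mean(0),np.ptp(t,axis=0))
to(np.r_[k,.13])
E
```

```text
key [ 0.66271048 -0.08633137]
[0.06157532 0.06321552 0.06461437 0.07260875 0.0739068 ]
1266 [ 0.65606122 -0.08743511  0.07279842] [0.01896115 0.02922517 0.00530167]
t 16.4 pos [ 0.4664 -0.137   0.1517] yaw 81.86 tilt [ 0.     0.001 -1.   ] F [ 0.72 -0.2   0.42] q [ 0.83  0.21 -0.68  1.84  0.15  1.13 -0.05]
shift units [0.3118 0.7485 0.0873]
```

View pics/w4.png

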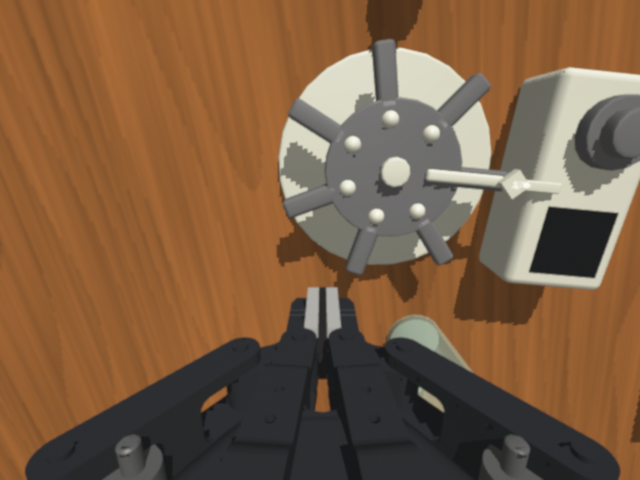

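The bar (430–510,180) now lies under the arrow (515,184). Next, over the key.

Request:
move_arm:
  moves:
    - [[0.039,0.0936,0,0,0,0],[0.039,0.0936,0,0,0,0],[0.039,0.0936,0,0,0,0],[0.039,0.0936,0,0,0,0],[0.039,0.0936,0,0,0,0],[0.039,0.0936,0,0,0,0],[0.039,0.0936,0,0,0,0],[0.039,0.0936,0,0,0,0],[0,0,0.08,0,0,0],[0,0,0.08,0,0,0],[0,0,0,0,0,0]]

```text
time: 17.5
ee_pos: [0.6605, -0.0849, 0.1081]
eef_rot: [-0.002, 0.752, 0.659, -0.002]
wrist_force: [-0.2, 0.0, 0.1]
opening: 0.001
gripper_force: 0.0
```

```bash
python3 - <<'E'
from h import *
to([.6627,-.0863,.085])
for cam in("top","scene"):
    im,d=cams.capture(cam)
    a=im[130:250,320:480] if cam=="top" else im[230:380,260:460]
    cv2.imwrite(f"pics/{cam}5.png",cv2.resize(a[:,:,::-1],None,fx=3.5,fy=3.5))
E
```

```text
t 17.5 pos [ 0.6605 -0.0849  0.1081] yaw 82.4 tilt [ 0.    -0.005 -1.   ] F [-0.22  0.04  0.14] q [ 0.49  0.64 -0.62  1.39  0.38  1.23 -0.3 ]
shift units [-0.0044  0.0101  0.0923]
```

View pics/scene5.png

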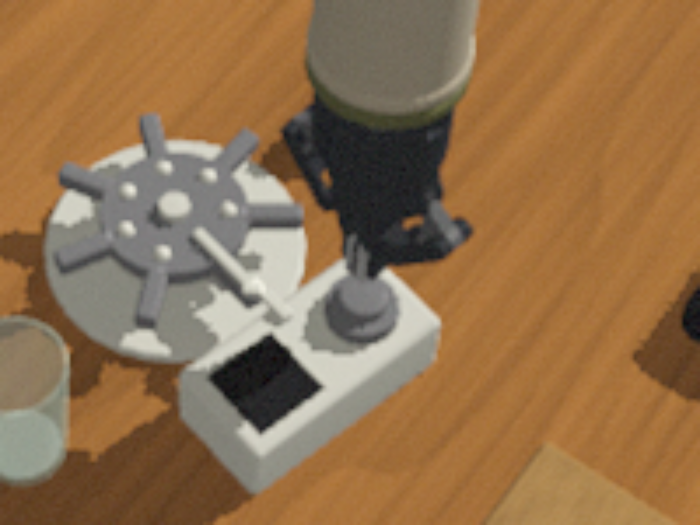

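The bar sits under the arrow (255,285), and the fingertip (355,250) is just above the key (362,295). Going down gently.

Request:
move_arm:
  moves:
    - [[-0.004,0.01,0.02,0,0,0],[0,0,0.02,0,0,0],[0,0,0.02,0,0,0],[0,0,0.012,0,0,0],[0,0,0.008,0,0,0],[0,0,0,0,0,0]]

```text
time: 18.2
ee_pos: [0.6643, -0.0861, 0.0907]
eef_rot: [-0.0, 0.753, 0.658, -0.0]
wrist_force: [-0.7, 0.6, -0.4]
opening: -0.001
gripper_force: 0.0
```

Request:
move_arm:
  moves:
    - [[0,0,0.006,0,0,0],[0,0,0.006,0,0,0],[0,0,0,0,0,0],[0,0,0,0,0,0]]

```text
time: 18.6
ee_pos: [0.6645, -0.0862, 0.0881]
eef_rot: [-0.0, 0.753, 0.658, 0.0]
wrist_force: [-0.0, 0.7, 0.3]
opening: 0.0
gripper_force: 0.0
```

Request:
move_arm:
  moves:
    - [[0,0,0.008,0,0,0],[0,0,0.008,0,0,0],[0,0,0,0,0,0],[0,0,0,0,0,0]]

```text
time: 19.0
ee_pos: [0.6647, -0.0861, 0.0843]
eef_rot: [0.0, 0.753, 0.658, 0.0]
wrist_force: [0.8, 0.4, 1.5]
opening: -0.002
gripper_force: 0.9
```

Request:
move_arm:
  moves:
    - [[0,0,0.006,0,0,0],[0,0,0.006,0,0,0],[0,0,0,0,0,0],[0,0,0,0,0,0]]

```text
time: 19.4
ee_pos: [0.6646, -0.0862, 0.0813]
eef_rot: [0.0, 0.753, 0.658, 0.0]
wrist_force: [0.0, 0.9, 4.1]
opening: -0.002
gripper_force: 1.8
```

Request:
move_arm:
  moves:
    - [[0,0,0.004,0,0,0],[0,0,0.004,0,0,0],[0,0,0.004,0,0,0],[0,0,0,0,0,0],[0,0,0,0,0,0]]

```text
time: 19.9
ee_pos: [0.6647, -0.0862, 0.0792]
eef_rot: [0.0, 0.753, 0.658, 0.0]
wrist_force: [-3.6, 0.6, 10.4]
opening: -0.003
gripper_force: 5.2
```

At the stop: 10 N, above the 5 N that full travel takes. Retreat.

Request:
move_arm:
  moves:
    - [[0,0,0,0,0,0],[0,0,-0.02,0,0,0],[0,0,-0.04,0,0,0],[0,0,-0.08,0,0,0],[0,0,-0.1,0,0,0],[0,0,-0.1,0,0,0],[0,0,-0.1,0,0,0],[0,0,0,0,0,0],[0,0,0,0,0,0],[0,0,0,0,0,0]]

```text
time: 20.9
ee_pos: [0.6637, -0.0863, 0.1867]
eef_rot: [-0.001, 0.753, 0.658, -0.001]
wrist_force: [0.3, -0.4, -0.6]
opening: -0.001
gripper_force: 0.0
```

```bash
python3 - <<'E'
from h import *
im,d=cams.capture("scene");cv2.imwrite("pics/s6.png",cv2.resize(im[230:380,260:460,::-1],None,fx=3.5,fy=3.5))
s,p,M=pose();print(s["time"],p,s["wrist_force"])
E
```

```text
20.95 [ 0.66368935 -0.08633338  0.18654073] [-0.43620259 -0.24039523  0.63004504]
```

View pics/s6.png

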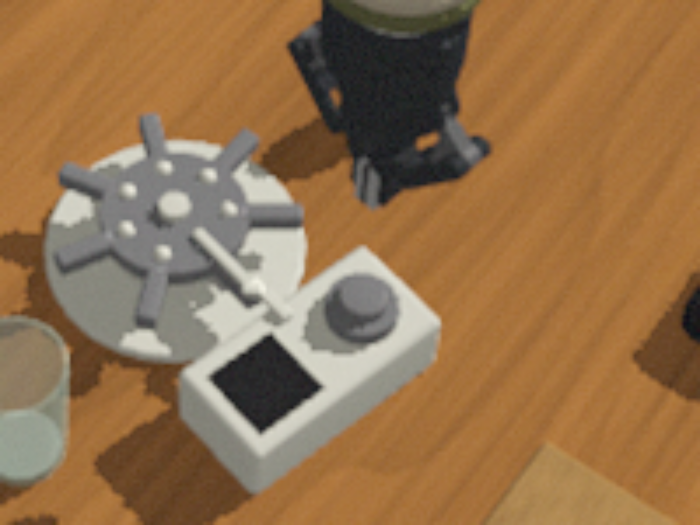

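The bar is at the arrow (255,285), the key (362,295) is up again, and the arm is clear.

```bash
python3 -c "
from h import *
print(sign_off())"
```

```text
the job is handed in; nothing more can be done
None
```

I turned the wheel four clicks anticlockwise so the barred tab rests at the arrow, then pressed the release key to its stop (about 10 N) and let it come back up; the job is handed in at about 21 s with the arm clear, though the sign-off returned no verdict.

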